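# Open a plate magazine's sprung gate and hold it wide

## Robot

A 7-joint arm with a two-finger parallel gripper is mounted at the origin on the work surface. World frame = base frame: x ahead of the robot, y to its left, z up, the work surface at z = 0. Lengths are in m, angles in rad, forces in N, time in s.
With the tool pointing down it reaches from about 0.35 to 0.9 m from the base axis. Payload 7.2 kg.
Tool frame: the origin (TCP) lies midway between the tips of the shut fingers; the grasp point (between the pads) lies 19 mm behind it (arm.pinch_z is the distance from the TCP to the grasp point, in m); z points along the fingers, y is the line along which they close (so a half turn about z gives the same grasp; the last joint's range is limited). The gripper opens to 85 mm and grips with 20 to 120 N. Pads are 22 mm wide; open, the fingers measure 114 mm over their backs; the gripper's body (76 mm by 85 mm) begins 54 mm behind the grasp point. The pads swing forward as they close: fully open they stand 13 mm farther back than shut.
Start: joints at [1.184, 0.411, -0.013, 1.596, 0.006, 1.134, -0.082], TCP at [0.196, -0.594, 0.203] pointing down, gripper open.
Joint ranges: [-2.95, 2.95], [-0.29, 1.99], [-1.47, 1.44], [0.14, 2.54], [-1.03, 4.17], [0.13, 1.85], [-2.86, 2.86]. Speed limits (rad/s): [2.39, 2.39, 3.01, 3.01, 3.14, 3.14, 3.14].

## Interface

Orientations are given as a rotation vector (axis times angle).
In Python, from workcell import arm gives the robot as it stands.
- The arm moves only by the shell command python3 -m pendant 'ROWS' [OPENING]. ROWS is JSON, a list of rows, each an object of numbers: "tx", "ty", "tz": the shift along the tool's x, y, z in m; "spin": the turn about the tool's z in degrees. In form: [{"tx": .., "ty": .., "tz": .., "spin": ..}, ...]. A call has 1 to 8 rows; each row shifts and turns the commanded pose from where the row before left it, along the tool's axes as they then stand; what a row does not reach is not made up. A row lasts 1/12 s, in which the tool goes at most 41.7 mm and 7.16 degrees, less where a joint would pass 70% of its speed; a pose out of reach is approached as far as the arm can. A call with a gripper value outside its range is refused whole. OPENING is the opening, from 0 (shut) to 1 (fully open), set as the call begins (- or left out, the last holds). The fingers move at their own pace and stop on an object; the grip force is fixed at half the most. Time passes only in rows, so rows that do not move let the fingers close. It gives the time, the measured TCP pose, the force, the opening and the grip force at its end, in the units of the state.
- arm.get_obs(): the state, without advancing time (a new reading comes with each control period).
- arm.capture(name): name is "scene" or "top"; returns (picture, depth): 384x512x3 uint8, blue, green, red; 384x512 float32, m along the optical axis (not along the pixel's ray), 0 where there is no reading.
- arm.calibration(name): a dict with "mtx" (3x3 intrinsics, pixels), "k1" (the pictures are not rectified: a ray, as slopes to the right and down, at radius r is drawn at 1 + k1 r^2 times it, then the intrinsics apply), "rvec" (rotation vector, rad) and "tvec" (3), from world to camera coordinates, as OpenCV has them. Camera axes: x right, y down, z forward; pixel columns grow to the right and rows downward; lengths in m; the calibration is good to about 2 mm. A picture is of the moment at which its call begins. calibration takes no time and is no camera call.
- arm.sign_off(): hands the job in; it is judged then, once.
Trained networks look in the newest picture that a camera, given by its name, has taken for a name from the list of things; names that differ only in an ending like _2 or _b are one class to them, and where a whole thing is asked for, a point or a joint stands for the part that bears it (a point fixed in the world has none). Each returns a list of dicts, best first, with "conf" (0 to 1); they miss things now and then, are a little off and sometimes report something else, mostly with a low value. They report only what shows in the picture. A call takes as long as a camera call. They do not tell look-alikes from the thing itself.
- arm.look_for(camera, query): "bbox" ([centre column, centre row, width, height] in pixels, round what is visible of it).
- arm.trace(camera, query): "pixels" (384x512 bool, what is visible of it) and "bbox" ([centre column, centre row, width, height] in pixels, round what is visible of it).
The state is a dict: "clock": time; "qpos": joint angles; "qvel": joint speeds; "effort": joint torques, N m; "position": TCP position; "orientation": TCP orientation; "force": force on the tool from outside, world axes, zero at the start; "torque": the same for the moment, N m; "finger_gap": finger opening in m; "grip_force": force on a finger pad.
Only numpy, scipy, OpenCV 4.12 (cv2) and the standard library are available. Lean on these libraries where they do the work, as an engineer would, in place of code of your own. Each camera call takes 0.05 s, during which the arm holds its last target. There are 200 camera calls.

## Task

Get the plate magazine ready for unloading: squeeze its side catch open first, then squeeze the latch on the gate, swing the gate towards you past its half-open click and hold it wide open, at least 70 degrees. The gate swings back when it is let go, so finish while still holding it there, and leave the other labware standing where it is.

Things in the scene. Friction and masses are not known exactly. Their poses are not given: they have to be found in the camera images.
- magazine: Aluminium microplate magazine fixed to the deck, 118 x 172 mm, walls and gate 160 mm high, top open, six white plates inside. Origin under its centre; x points from its front to its back (the front faces the robot), y to its left seen from the robot, z up. A clear gate hinged at the -y side closes the front. Heights are above the deck; a small detent block (176 mm) stands behind the hinge.
- catch_grip (a point): Where to pinch the side catch, along the magazine's y: two upright 10 mm round steel pins over the +y wall, tops 214 mm high, 34 to 36 mm over both. The -y pin is fixed, the +y pin is on the flat lever (its top 167 mm high). Point 195 mm high, midway between the pins as squeezed home (23 mm over both): fixed pin's outer side 12 mm to -y of it, lever pin's outer side 23 to 25 mm to +y at the start.
- side_catch (a joint): Side catch lever (rad): 0 to 0.05 (start) = its claw stands in front of the gate's free edge and bars it; 0.32 = pins squeezed together, claw swung clear (clear above 0.2). Stiff pivot (about 5 N at the pin), no spring: it stays where it is left.
- gate_grip (a point): Where to pinch the gate's latch, along its own y (runs from hinge to free edge; turns with the gate): two upright black blades 8 mm thick, 16 mm wide, tops 215 mm high, 36 mm over both. The one nearer the hinge is fixed, the other is the trigger. Point 195 mm high, midway as squeezed home (24 mm over both): fixed blade's outer side 12 mm towards the hinge, trigger's 24 mm away from it at the start.
- bolt (a joint): Gate latch (m): 0 = bolt shot into its keeper, 0.012 = trigger squeezed home; the gate is free above 0.009. Spring return, 4 N at rest to 10 N squeezed home; it shoots again when let go.
- gate_angle (a joint): Gate angle (rad): 0 = shut, grows as the free edge swings out in front, anticlockwise from above; stop at 1.45. A closing spring on a damped hinge pulls it shut (1 to 4 N at the handle). A plunger clicks over bumps at about 0.5 and 0.8 (2 to 4 N more); between them, at about 0.6, the gate rests half open. Let go from wide open it swings back slowly to 1.0 or less.
- gate_hinge (a point): Point on the gate's vertical hinge axis, 195 mm high, 58 mm in front of the magazine's centre and 78 mm to its -y. The gate's grip point lies 98 mm from this axis: 97 mm along the gate and 16 mm out in front of its middle plane.
- gate: The clear hinged gate in its aluminium frame, 146 mm wide, 10 mm thick, with its steel handle: back plate, fixed blade, and the sliding bolt with its trigger blade. Origin on the hinge axis at deck level, y along the gate to its free edge, x to the magazine's inside.
- tip_rack: Bystander: grey pipette tip rack, 86 x 128 x 68 mm, beside, behind or in front of the magazine. Origin under its centre.
- trough_plate: Bystander: white 12-trough reservoir, 86 x 128 x 44 mm, beside, behind or in front of the magazine. Origin under its centre.
- tube_rack: Bystander: white tube block, 128 x 86 x 46 mm, two capped tubes up to 84 mm, to the left of the magazine. Origin under its centre.
- lidded_plate: Bystander: lidded microplate, 86 x 128 x 16 mm, beside, behind or in front of the magazine. Origin under its centre.
- bottle: Bystander: amber bottle, 42 mm diameter, 85 mm high, close to the left front corner of the magazine. Origin under its centre.
- jar: Bystander: white jar, 54 mm diameter, 55 mm high, in front of the magazine on the left. Origin under its centre.
Things that resemble listed ones, but are neither listed nor needed, are in the scene too. Leave any red or turquoise look-alike of the magazine alone.

How it is judged:
By the outcome, as a careful person would: the job done as asked, in the order asked, and still so for the second after the job is handed in, while the arm keeps its last pose, push and grip.
It also fails if it takes over 45 s, if anything falls off the work surface, if the arm or the gripper's body presses on something with over 40 N, if the wrist force passes 120 N, or if a joint passes its speed limit or range.

## Working session

There is one attempt and no reset: what is moved stays moved. The work goes in short steps, Python scripts to look and compute and a shell command to move; the robot and the scene stay as the last step left them, time stands still between calls to the robot, and variables do not carry over. Pictures are saved under pics/ and viewed, at most 10 in all, crops included, and the job is handed in when it is done.

```bash
ls; mkdir -p pics
cat > h.py <<'E'
import numpy as np, cv2
from workcell import arm
def cam(n):
    c=arm.calibration(n); K=np.array(c["mtx"]);R=cv2.Rodrigues(np.array(c["rvec"],float))[0];return K,c["k1"],R,np.array(c["tvec"],float).ravel()
def world(n,depth):
    K,k1,R,t=cam(n); v,u=np.mgrid[:384,:512]
    d=np.array([k1,0,0,0,0.])
    p=np.stack([u.ravel(),v.ravel()],1).astype(np.float64)[:,None]
    r=cv2.undistortPoints(p,K,d)[:,0]
    z=depth.ravel(); P=np.c_[r*z[:,None],z]
    W=(P-t)@R; W[z==0]=np.nan
    return W.reshape(384,512,3)
def pix(n,X):
    K,k1,R,t=cam(n); return cv2.projectPoints(np.atleast_2d(np.array(X,float)),cv2.Rodrigues(R)[0],t,K,np.array([k1,0,0,0,0.]))[0][:,0]
E
python3 - <<'E'
from h import *
for n in("scene","top"):
    p,d=arm.capture(n); cv2.imwrite(f"pics/{n}0.png",p); np.save(f"{n}0.npy",d)
    K,k1,R,t=cam(n); print(n,(-R.T@t).round(3),K[0,0],k1,R[2].round(2))
    for q in("magazine","catch_grip","gate_grip","gate","bottle","jar"):
        print(q,[(np.round(x["bbox"]),round(x["conf"],2)) for x in arm.look_for(n,q)])
o=arm.get_obs();print(o)
a=np.hstack([cv2.imread("pics/scene0.png")]);
E
```

```text
pics
scene [0.983 0.715 0.967] 459.03908676269265 -0.18466930595662545 [-0.38 -0.59 -0.72]
magazine [(array([400., 226.,  91., 105.]), 0.7), (array([256., 228.,  73., 108.]), 0.69), (array([180., 134.,  55.,  83.]), 0.64)]
catch_grip [(array([402., 226.,  93., 103.]), 0.79), (array([180., 136.,  61.,  83.]), 0.68), (array([335., 274.,  23.,  32.]), 0.5)]
gate_grip [(array([416., 202.,  49.,  53.]), 0.87), (array([269., 205.,  38.,  60.]), 0.84), (array([188., 126.,  31.,  59.]), 0.56)]
gate [(array([416., 201.,  50.,  56.]), 0.92), (array([270., 205.,  36.,  59.]), 0.8), (array([258., 231.,  78., 111.]), 0.3)]
bottle [(array([303., 291.,  21.,  30.]), 0.85)]
jar [(array([335., 276.,  22.,  34.]), 0.82)]
top [0.467 0.027 1.451] 460.43814893893085 -0.027386723308895747 [ 0.04 -0.02 -1.  ]
magazine [(array([151., 265.,  84.,  66.]), 0.86), (array([366., 162.,  77.,  54.]), 0.6)]
catch_grip [(array([364., 162.,  77.,  49.]), 0.7), (array([213., 160.,  80.,  59.]), 0.62), (array([149., 266.,  82.,  64.]), 0.6)]
gate_grip [(array([368., 181.,  66.,  17.]), 0.9), (array([149., 287.,  56.,  
[... 420 characters left out ...]
os': array([ 1.18380488,  0.41106885, -0.01269691,  1.59617834,  0.00559903,
        1.13430432, -0.08218796]), 'qvel': array([-9.27291647e-04,  2.96337903e-05,  1.36735670e-03,  8.40544857e-05,
        1.71225766e-03,  6.28085707e-05,  7.93219405e-04]), 'effort': array([-1.34934595e-03, -6.00226736e+01,  6.80370033e-01, -2.99686378e+01,
        1.39354370e-02,  1.81362437e-03, -1.44596544e-05]), 'position': array([ 0.1958812 , -0.59352915,  0.20282581]), 'orientation': array([3.10168968e+00, 4.98654784e-01, 2.75875310e-05]), 'force': array([-1.89747243, -0.3111715 ,  0.02262955]), 'torque': array([-0.00513902,  0.03387161, -0.01285926]), 'grip_force': 0.0, 'finger_gap': 0.08553983456919224}
```

View pics/scene0.png

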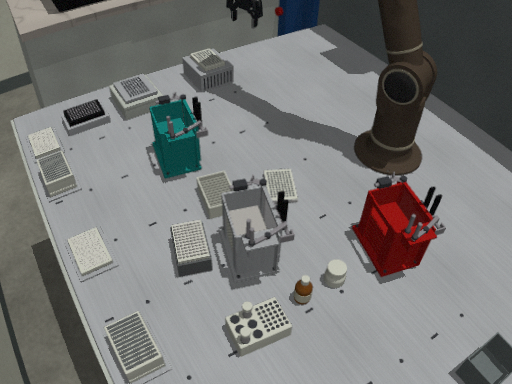

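View pics/top0.png

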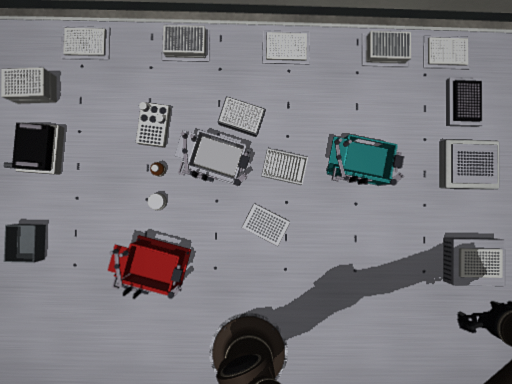

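The scene picture shows three magazines: grey (254,228), red (395,228) and turquoise (177,138). From the top they are at (217,157), (155,265) and (366,160). The grey aluminium one fits, with the bottle and jar at its left front. I'll confirm it with an enlarged crop and measure it.

Run:
```python
from h import *
a=cv2.imread("pics/scene0.png")[165:290,205:305]; b=cv2.imread("pics/top0.png")[120:195,165:265]
cv2.imwrite("pics/crop1.png",np.hstack([cv2.resize(a,(400,500),interpolation=cv2.INTER_CUBIC),np.vstack([cv2.resize(b,(400,300),interpolation=cv2.INTER_CUBIC),np.zeros((200,400,3),np.uint8)])]))
D={n:np.load(f"{n}0.npy") for n in("scene","top")}
Ws={n:world(n,D[n]) for n in D}
np.set_printoptions(suppress=True,precision=3)
W=Ws["top"]
for (u,v) in [(217,157),(158,169),(156,200),(155,125),(242,116),(285,166),(266,224)]: print(u,v,W[v,u])
for n in D:
    W=Ws[n]; c=Ws["top"][157,217]
    m=(np.hypot(W[...,0]-c[0],W[...,1]-c[1])<.16)&(W[...,2]>.185)&(W[...,2]<.24)
    v,u=np.nonzero(m); im=cv2.imread(f"pics/{n}0.png")
    k,lab=cv2.connectedComponents(m.astype(np.uint8))
    for i in range(1,k):
        s=lab==i
        print(n,i,s.sum(),np.c_[np.nonzero(s)][:,::-1].mean(0),W[s].mean(0),W[s].min(0),W[s].max(0),im[s].mean(0))
# wall-top plane: minAreaRect of z in .15-.165
for n in D:
    W=Ws[n]
    m=(np.hypot(W[...,0]-c[0],W[...,1]-c[1])<.2)&(W[...,2]>.152)&(W[...,2]<.166)
    r=cv2.minAreaRect(W[m][:,:2].astype(np.float32)); print(n,m.sum(),r)
```

```text
217 157 [0.598 0.106 0.101]
158 169 [0.561 0.283 0.072]
156 200 [0.468 0.29  0.053]
155 125 [0.699 0.302 0.041]
242 116 [0.727 0.035 0.074]
285 166 [ 0.584 -0.104  0.005]
266 224 [ 0.401 -0.047  0.017]
scene 1 143 [282.    200.056] [0.539 0.152 0.202] [0.527 0.132 0.185] [0.55  0.169 0.217] [25.699 26.93  26.832]
scene 2 100 [249.46 228.64] [0.647 0.186 0.204] [0.637 0.164 0.186] [0.654 0.201 0.218] [93.22 92.43 93.99]
top 1 19 [183. 134.] [0.649 0.193 0.206] [0.645 0.189 0.186] [0.653 0.198 0.219] [86.842 81.368 84.526]
top 2 17 [191.824 136.765] [0.641 0.169 0.209] [0.638 0.165 0.185] [0.645 0.173 0.219] [92.765 87.118 90.059]
top 3 23 [193.652 173.522] [0.542 0.161 0.209] [0.535 0.157 0.187] [0.548 0.166 0.217] [15.217 14.13  14.217]
top 4 20 [203.35 176.55] [0.534 0.135 0.212] [0.527 0.13  0.197] [0.541 0.138 0.217] [18.5  17.05 17.45]
scene 1146 ((0.5895906686782837, 0.1170702576637268), (0.2120952308177948, 0.1328098177909851), 75.1539535522461)
top 814 ((0.5893564820289612, 0.11306875199079514), (0.21337546408176422, 0.13138768076896667), 74.17111206054688)
```

View pics/crop1.png

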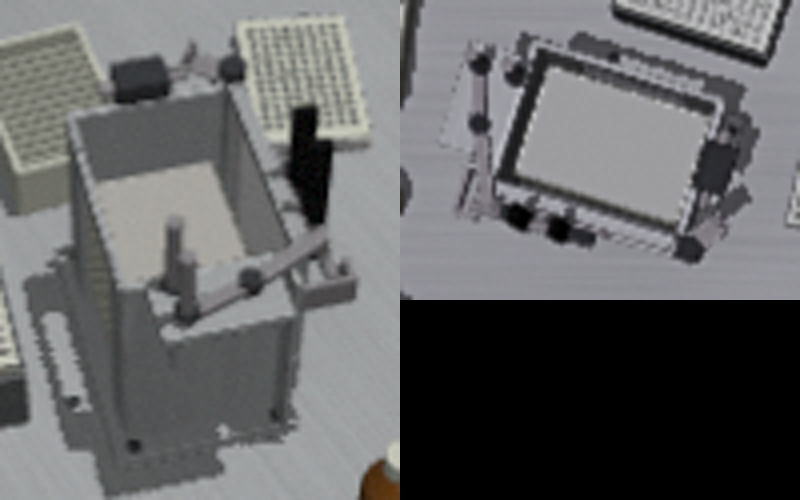

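The crop confirms the grey magazine: two steel pins at the +y wall (scene ≈(249,229)) and two black blades on the gate (scene ≈(282,200)), with the bottle at its left front. Next I'll refine its pose from the wall planes.

Run:
```python
from h import *
np.set_printoptions(suppress=True,precision=4)
W=world("scene",np.load("scene0.npy")); T=world("top",np.load("top0.npy"))
c0=np.array([.59,.113]); psi=np.radians(-16)
for it in range(4):
    R=np.array([[np.cos(psi),-np.sin(psi)],[np.sin(psi),np.cos(psi)]])
    L=(W[...,:2]-c0)@R; z=W[...,2]
    my=(abs(L[...,1]-.086)<(.02 if it<2 else .006))&(abs(L[...,0])<.045)&(z>.03)&(z<.14)
    mx=(abs(L[...,0]-.059)<(.02 if it<2 else .006))&(abs(L[...,1])<.07)&(z>.09)&(z<.15)
    p=np.polyfit(L[my][:,0],L[my][:,1],1); q=np.polyfit(L[mx][:,1],L[mx][:,0],1) if mx.sum()>20 else (0,0)
    print(it,my.sum(),mx.sum(),p,q)
    psi+=np.arctan(p[0])
    dy=np.median(L[my][:,1])-.086; dx=(np.median(L[mx][:,0])-.059) if mx.sum()>20 else 0
    c0=c0+R@[dx,dy]
    print(np.degrees(psi),c0)
R=np.array([[np.cos(psi),-np.sin(psi)],[np.sin(psi),np.cos(psi)]])
for n,w in(("top",T),("scene",W)):
    L=(w[...,:2]-c0)@R
    m=(abs(L[...,0])<.12)&(abs(L[...,1])<.13)&(w[...,2]>.2)&(w[...,2]<.222)
    k,lab=cv2.connectedComponents(m.astype(np.uint8))
    for i in range(1,k):
        s=lab==i; print(n,s.sum(),"local",L[s].mean(0),L[s].min(0),L[s].max(0),"w",w[s].mean(0))
L=(T[...,:2]-c0)@R; z=T[...,2]
m=(z>.153)&(z<.164)&(abs(L[...,0])<.075)&(abs(L[...,1])<.095)
print("rim",np.percentile(L[m],[1,50,99],axis=0))
print("gate_grip w",c0+R@[-.074,.019],"hinge",c0+R@[-.058,-.078])
```

```text
0 499 339 [-0.0765  0.0714] [0.027  0.0527]
-20.372028108650166 [0.5796 0.0968]
1 614 366 [-0.0565  0.0878] [0.0179 0.0529]
-23.607600290187353 [0.5714 0.1003]
2 488 167 [0.097  0.0855] [-0.0291  0.0576]
-18.067339093896287 [0.5707 0.1004]
3 430 175 [0.0161 0.0847] [-0.0251  0.0579]
-17.146076307037482 [0.57   0.0993]
top 14 local [0.0477 0.1136] [0.0437 0.109 ] [0.0519 0.1186] w [0.6491 0.1938 0.2125]
top 14 local [0.0476 0.0879] [0.0438 0.0838] [0.0513 0.0923] w [0.6414 0.1692 0.2128]
top 19 local [-0.0457  0.0514] [-0.0531  0.0477] [-0.0386  0.0563] w [0.5415 0.1619 0.2122]
top 19 local [-0.0449  0.0233] [-0.0524  0.0197] [-0.0378  0.028 ] w [0.534  0.1348 0.2124]
scene 43 local [-0.045   0.0263] [-0.052   0.0207] [-0.0376  0.0299] w [0.5347 0.1378 0.2085]
scene 44 local [-0.0456  0.0543] [-0.0537  0.0473] [-0.0385  0.0584] w [0.5424 0.1646 0.2093]
scene 30 local [0.0486 0.0905] [0.0441 0.0827] [0.052  0.0953] w [0.6431 0.1715 0.2093]
scene 34 local [0.0473 0.1161] [0.0421 0.109 ] [0.0519 0.1196] w [0.6495 0.1964 0.2103]
rim [[-0.0423 -0.083 ]
 [-0.0175  0.0332]
 [ 0.0747  0.0938]]
gate_grip w [0.5049 0.1393] hinge [0.4916 0.0419]
```

```bash
python3 -m pendant '[{"tz":-0.02,"spin":6.86},{"tz":-0.02,"spin":6.86},{"tz":-0.02,"spin":6.86},{"tz":-0.02,"spin":6.86},{"tz":-0.02,"spin":6.86}]' 1
python3 -m pendant '[{"tx":0.009,"ty":-0.036},{"tx":0.009,"ty":-0.036},{"tx":0.009,"ty":-0.036},{"tx":0.009,"ty":-0.036},{"tx":0.009,"ty":-0.036},{"tx":0.009,"ty":-0.036},{"tx":0.009,"ty":-0.036},{"tx":0.009,"ty":-0.036}]'
python3 -m pendant '[{"tx":0.009,"ty":-0.036},{"tx":0.009,"ty":-0.036},{"tx":0.009,"ty":-0.036},{"tx":0.009,"ty":-0.036},{"tx":0.009,"ty":-0.036},{"tx":0.009,"ty":-0.036},{"tx":0.009,"ty":-0.036},{"tx":0.009,"ty":-0.036}]'
```

```text
$[0]: bad value
$[0]: bad value
$[0]: bad value
```

```bash
python3 -m pendant '[{"tx":0,"ty":0,"tz":-0.02,"spin":6.86},{"tx":0,"ty":0,"tz":-0.02,"spin":6.86},{"tx":0,"ty":0,"tz":-0.02,"spin":6.86},{"tx":0,"ty":0,"tz":-0.02,"spin":6.86},{"tx":0,"ty":0,"tz":-0.02,"spin":6.86}]' 1
python3 -m pendant '[{"tx":0.009,"ty":-0.036,"tz":0,"spin":0},{"tx":0.009,"ty":-0.036,"tz":0,"spin":0}]'
```

```text
clock: 1.12
position: [0.1958, -0.5934, 0.3038]
orientation: [3.11, -0.447, 0.0]
force: [-0.3, -0.4, 0.0]
finger_gap: 0.0855
grip_force: 0.0
clock: 1.28
position: [0.2322, -0.5303, 0.3038]
orientation: [3.107, -0.445, 0.001]
force: [1.6, 0.2, -0.5]
finger_gap: 0.0853
grip_force: 0.0
```

```bash
python3 -m pendant '[{"tx":0.009,"ty":-0.036,"tz":0,"spin":0},{"tx":0.009,"ty":-0.036,"tz":0,"spin":0},{"tx":0.009,"ty":-0.036,"tz":0,"spin":0},{"tx":0.009,"ty":-0.036,"tz":0,"spin":0},{"tx":0.009,"ty":-0.036,"tz":0,"spin":0},{"tx":0.009,"ty":-0.036,"tz":0,"spin":0},{"tx":0.009,"ty":-0.036,"tz":0,"spin":0},{"tx":0.009,"ty":-0.036,"tz":0,"spin":0}]'
python3 -m pendant '[{"tx":0.009,"ty":-0.036,"tz":0,"spin":0},{"tx":0.009,"ty":-0.036,"tz":0,"spin":0},{"tx":0.009,"ty":-0.036,"tz":0,"spin":0},{"tx":0.009,"ty":-0.036,"tz":0,"spin":0},{"tx":0.009,"ty":-0.036,"tz":0,"spin":0},{"tx":0.009,"ty":-0.036,"tz":0,"spin":0},{"tx":0.009,"ty":-0.036,"tz":0,"spin":0},{"tx":0.009,"ty":-0.036,"tz":0,"spin":0}]'
python3 -c "
from h import *
o=arm.get_obs();print(o['qpos'].round(2))"
```

```text
clock: 1.95
position: [0.3824, -0.2707, 0.3032]
orientation: [3.11, -0.438, 0.001]
force: [0.6, -1.3, -0.4]
finger_gap: 0.085
grip_force: 0.0
clock: 2.62
position: [0.5312, -0.0138, 0.3031]
orientation: [3.111, -0.439, 0.001]
force: [0.9, -0.3, -0.1]
finger_gap: 0.0852
grip_force: 0.0
[ 0.27  0.21 -0.4   1.66  0.08  1.3  -1.99]
```

```bash
python3 -m pendant '[{"tx":0.008,"ty":-0.03,"tz":0,"spin":0},{"tx":0.008,"ty":-0.03,"tz":0,"spin":0},{"tx":0.008,"ty":-0.03,"tz":0,"spin":0},{"tx":0.008,"ty":-0.03,"tz":0,"spin":0},{"tx":0.008,"ty":-0.03,"tz":0,"spin":0},{"tx":0.008,"ty":-0.03,"tz":0,"spin":0},{"tx":0.007,"ty":-0.033,"tz":0,"spin":0},{"tx":0,"ty":0,"tz":0,"spin":0}]'
python3 - <<'E'
from h import *
n="scene";p,d=arm.capture(n);cv2.imwrite("pics/s1.png",cv2.resize(p[120:300,190:370],(600,600),interpolation=cv2.INTER_CUBIC)); np.save("s1.npy",d)
o=arm.get_obs();print(o['position'],o['orientation'],o['qpos'].round(2))
E
```

```text
clock: 3.28
position: [0.6426, 0.1814, 0.3013]
orientation: [-3.109, 0.427, 0.003]
force: [-2.0, 0.4, -1.1]
finger_gap: 0.0853
grip_force: 0.0
[0.642098   0.17838801 0.30150903] [-3.1102782   0.42996247  0.00328717] [-0.06  0.47 -0.44  1.32  0.19  1.4  -2.34]
```

View pics/s1.png

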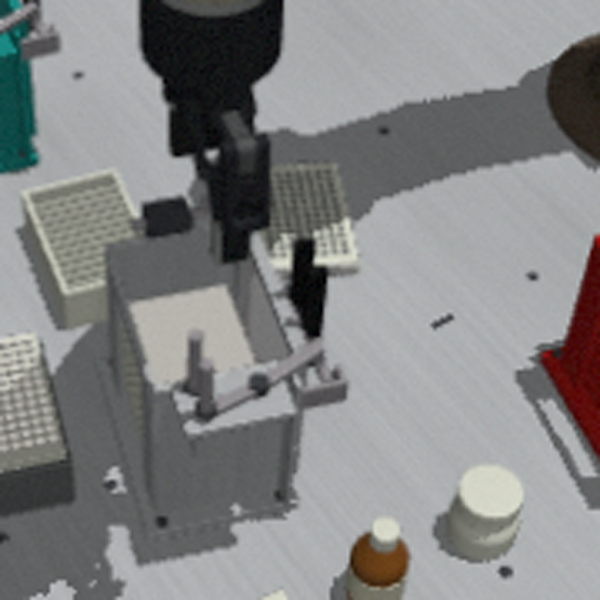

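The gripper stands above the pins (crop ≈(200,370)) and its path down is free, so I'll descend and check.

```bash
python3 -m pendant '[{"tx":0.001,"ty":0.001,"tz":0.025,"spin":0},{"tx":0,"ty":0,"tz":0.025,"spin":0},{"tx":0,"ty":0,"tz":0.025,"spin":0},{"tx":0,"ty":0,"tz":0.025,"spin":0},{"tx":0,"ty":0,"tz":0.025,"spin":0},{"tx":0,"ty":0,"tz":0,"spin":0},{"tx":0,"ty":0,"tz":0,"spin":0}]'
python3 - <<'E'
from h import *
n="scene";p,d=arm.capture(n);t,_=arm.capture("top")
o=arm.get_obs();print(o['position'],o['orientation'],o['force'])
cv2.imwrite("pics/s2.png",np.hstack([cv2.resize(p[165:275,200:300],(400,440),interpolation=cv2.INTER_CUBIC),cv2.resize(t[100:210,140:240],(400,440),interpolation=cv2.INTER_CUBIC)]))
E
```

```text
clock: 3.92
position: [0.6423, 0.1715, 0.1772]
orientation: [3.109, -0.439, -0.003]
force: [0.8, -0.1, 0.3]
finger_gap: 0.0855
grip_force: 0.0
[0.64386092 0.17267333 0.17974966] [-3.1099086   0.43905781 -0.00340865] [ 0.63888538  0.17442456 -0.12858867]
```

View pics/s2.png

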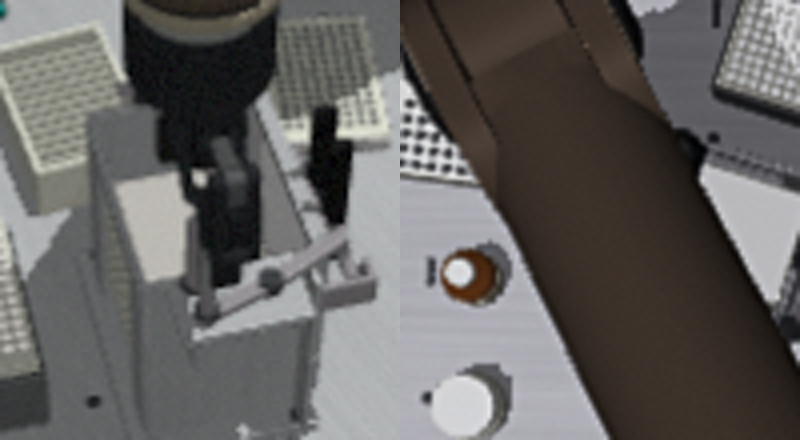

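Run:
```python
from h import *
np.set_printoptions(suppress=True,precision=3)
p,d=arm.capture("scene");W=world("scene",d)
y=np.array([.276,.961]);c=np.array([.6435,.1735])
for s in(.049,-.049,.02,-.01): print(s,pix("scene",np.r_[c+s*y,.19])[0])
L=(W[...,:2]-c)@np.array([[.961,.276],[-.276,.961]]).T
m=(abs(L[...,0])<.03)&(abs(L[...,1])<.08)&(W[...,2]>.172)&(W[...,2]<.23)
v,u=np.nonzero(m)
for a,b in zip(u[::6],v[::6]): print(a,b,L[b,a],W[b,a,2].round(3),p[b,a].mean().astype(int))
```

```text
0.049 [253.879 245.411]
-0.049 [241.937 211.925]
0.02 [250.186 235.067]
-0.01 [246.509 224.757]
238 202 [-0.015 -0.043] 0.23 69
242 203 [-0.022 -0.038] 0.226 17
247 218 [-0.005 -0.007] 0.215 167
248 220 [-0.003 -0.002] 0.213 66
248 222 [0.001 0.001] 0.212 82
248 224 [0.002 0.003] 0.209 79
248 226 [-0.001 -0.   ] 0.196 79
248 228 [0.001 0.002] 0.193 82
248 230 [-0.     0.001] 0.184 80
248 232 [-0.001 -0.   ] 0.175 83
249 236 [0.014 0.017] 0.19 75
253 237 [0.009 0.024] 0.188 78
249 239 [0.014 0.017] 0.179 120
250 240 [0.016 0.022] 0.182 79
251 241 [0.013 0.022] 0.175 82
```

Run:
```python
from h import *
np.set_printoptions(suppress=True,precision=3)
p,d=arm.capture("scene");W=world("scene",d)
y=np.array([.276,.961]);c=np.array([.6435,.1735])
L=(W[...,:2]-c)@np.array([[.961,.276],[-.276,.961]]).T
for v in range(204,238,3):
  for u in range(249,266,4): print((u,v),L[v,u],W[v,u,2].round(3),int(p[v,u].mean()),end=" | ")
  print()
print(arm.get_obs()['position'])
```

```text
(249, 204) [0.027 0.027] 0.31 24 | (253, 204) [0.027 0.037] 0.318 30 | (257, 204) [0.027 0.047] 0.324 76 | (261, 204) [0.003 0.037] 0.298 50 | (265, 204) [-0.131 -0.061] 0.118 112 | 
(249, 207) [-0.109 -0.094] 0.099 114 | (253, 207) [0.039 0.047] 0.326 53 | (257, 207) [0.034 0.053] 0.327 78 | (261, 207) [0.028 0.058] 0.325 62 | (265, 207) [-0.131 -0.06 ] 0.107 100 | 
(249, 210) [-0.1   -0.086] 0.101 168 | (253, 210) [0.042 0.05 ] 0.322 36 | (257, 210) [0.036 0.055] 0.322 68 | (261, 210) [0.031 0.061] 0.321 45 | (265, 210) [-0.13  -0.059] 0.097 96 | 
(249, 213) [0.029 0.029] 0.287 27 | (253, 213) [0.044 0.053] 0.318 19 | (257, 213) [0.037 0.057] 0.315 41 | (261, 213) [0.031 0.061] 0.314 39 | (265, 213) [-0.128 -0.057] 0.09 97 | 
(249, 216) [0.033 0.032] 0.284 25 | (253, 216) [0.044 0.052] 0.309 22 | (257, 216) [0.034 0.054] 0.301 33 | (261, 216) [0.031 0.061] 0.304 26 | (265, 216) [-0.128 -0.056] 0.079 97 | 
(249, 219) [0.034 0.034] 0.277 42 | (253, 219) [0.046 0.054] 0.303 20 | (257, 219) [0.04  0.059] 0.301 28 | (261, 219) [0.031 0.062] 0.296 18 | (265, 219) [-0.128 -0.056] 0.067 98
[... 430 characters left out ...]
.28 23 | (257, 228) [0.04 0.06] 0.275 38 | (261, 228) [0.034 0.066] 0.275 33 | (265, 228) [-0.083 -0.018] 0.102 134 | 
(249, 231) [0.034 0.034] 0.24 66 | (253, 231) [0.048 0.057] 0.272 17 | (257, 231) [0.027 0.05 ] 0.247 21 | (261, 231) [-0.033  0.011] 0.159 155 | (265, 231) [-0.036  0.02 ] 0.164 179 | 
(249, 234) [0.033 0.033] 0.228 76 | (253, 234) [0.034 0.045] 0.239 14 | (257, 234) [0.026 0.049] 0.236 20 | (261, 234) [-0.027  0.017] 0.159 170 | (265, 234) [-0.025  0.029] 0.171 74 | 
(249, 237) [0.014 0.017] 0.186 70 | (253, 237) [0.008 0.023] 0.186 78 | (257, 237) [-0.015  0.015] 0.158 164 | (261, 237) [-0.015  0.027] 0.168 148 | (265, 237) [-0.022  0.032] 0.166 131 | 
[0.644 0.173 0.18 ]
```

Run:
```python
from h import *
np.set_printoptions(suppress=True,precision=3)
from scipy.spatial.transform import Rotation as Ro
o=arm.get_obs();R=Ro.from_rotvec(o['orientation']).as_matrix();p=o['position'];print(p,R)
for nm,v in dict(yp=(0,.05,-.013),ym=(0,-.05,-.013),xp=(.05,0,-.013),xm=(-.05,0,-.013),tcp=(0,0,0),bx=(.038,-.0425,-.073),b2=(.038,.0425,-.073),b3=(-.038,-.0425,-.073),b4=(-.038,.0425,-.073)).items():
    print(nm,v,pix("scene",p+R@np.array(v))[0])
im,d=arm.capture("scene")
# view
c=cv2.resize(im[150:270,190:310],(600,600),interpolation=cv2.INTER_CUBIC)
for nm,v,col in(("y",(0,-.05,-.013),(0,255,0)),("y",(0,.05,-.013),(0,200,200)),("x",(.05,0,-.013),(0,0,255)),("x",(-.05,0,-.013),(255,0,255)),("t",(0,0,0),(255,0,0)),("b",(.038,-.0425,-.073),(255,255,0)),("b",(-.038,-.0425,-.073),(255,255,0))):
    q=((pix("scene",p+R@np.array(v))[0]-[190,150])*5+2).astype(int); cv2.circle(c,tuple(map(int,q)),5,col,2)
cv2.imwrite("pics/s3.png",c)
```

```text
[0.644 0.173 0.18 ] [[ 0.961 -0.277  0.003]
 [-0.277 -0.961  0.001]
 [ 0.003 -0.002 -1.   ]]
yp (0, 0.05, -0.013) [241.553 210.671]
ym (0, -0.05, -0.013) [253.727 244.818]
xp (0.05, 0, -0.013) [225.14 231.77]
xm (-0.05, 0, -0.013) [269.322 222.691]
tcp (0, 0, 0) [247.38  230.975]
bx (0.038, -0.0425, -0.073) [235.136 227.605]
b2 (0.038, 0.0425, -0.073) [225.267 197.865]
b3 (-0.038, -0.0425, -0.073) [271.213 220.21 ]
b4 (-0.038, 0.0425, -0.073) [259.457 191.339]
```

View pics/s3.png

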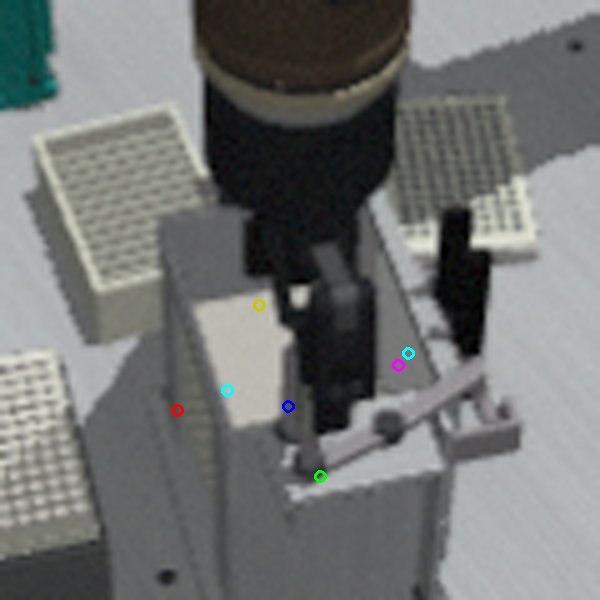

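The gripper shows at about (255,225), but the reported TCP projects to (247,231), with the near fingertip expected at (254,245). I'll check this offset against the starting pictures and the hovering one before closing.

Run:
```python
from h import *
np.set_printoptions(suppress=True,precision=3)
from scipy.spatial.transform import Rotation as Ro
def go(tag,n,d,p,rv,rad=.09):
    R=Ro.from_rotvec(rv).as_matrix(); p=np.array(p); W=world(n,d)
    print(tag,"pred tcp px",pix(n,p)[0],"tips",pix(n,p+R@[0,.05,-.013])[0],pix(n,p+R@[0,-.05,-.013])[0])
    L=(W-p)@R
    m=(np.abs(L[...,:2])<rad).all(-1)&(L[...,2]>-.09)&(L[...,2]<.03)&(W[...,2]>.165)
    # lowest parts
    if m.sum()==0: print("none"); return
    v,u=np.nonzero(m); print(m.sum(),"px range",u.min(),u.max(),v.min(),v.max()); 
    for a,b in ((-.09,-.06),(-.06,-.04),(-.04,-.02),(-.02,0),(0,.03)):
        s=m&(L[...,2]>a)&(L[...,2]<b)
        if s.sum(): print(a,b,s.sum(),np.percentile(L[s],[2,50,98],axis=0).round(3).tolist())
rv0=[3.10168968,.498654784,0]
go("start scene","scene",np.load("scene0.npy"),[.19588,-.59353,.20283],rv0)
go("start top","top",np.load("top0.npy"),[.19588,-.59353,.20283],rv0)
go("hover","scene",np.load("s1.npy"),[.6421,.1784,.3015],[-3.11028,.42996,.003287])
o=arm.get_obs()
d=arm.capture("scene")[1]; go("now","scene",d,o['position'],o['orientation'])
```

```text
start scene pred tcp px [242.722  33.446] tips [232.309  26.121] [253.484  34.369]
166 px range 226 261 6 27
-0.09 -0.06 111 [[-0.012, -0.074, -0.09], [0.006, -0.04, -0.077], [0.013, 0.066, -0.061]]
-0.06 -0.04 54 [[-0.011, -0.06, -0.06], [0.004, 0.038, -0.051], [0.013, 0.052, -0.041]]
-0.04 -0.02 1 [[-0.008, -0.045, -0.037], [-0.008, -0.045, -0.037], [-0.008, -0.045, -0.037]]
start top pred tcp px [468.192 306.235] tips [487.748 301.649] [453.218 312.984]
103 px range 457 509 301 318
-0.09 -0.06 62 [[0.003, -0.059, -0.089], [0.01, -0.001, -0.073], [0.013, 0.064, -0.061]]
-0.06 -0.04 41 [[-0.006, -0.058, -0.06], [0.007, 0.042, -0.051], [0.012, 0.049, -0.041]]
hover pred tcp px [250.077 194.085] tips [243.474 172.778] [257.318 207.611]
221 px range 238 268 146 198
-0.09 -0.06 118 [[-0.008, -0.075, -0.09], [0.006, -0.052, -0.069], [0.011, 0.046, -0.061]]
-0.06 -0.04 102 [[-0.012, -0.06, -0.059], [0.003, -0.05, -0.051], [0.009, 0.043, -0.041]]
-0.04 -0.02 1 [[0.001, 0.042, -0.039], [0.001, 0.042, -0.039], [0.001, 0.042, -0.039]]
now pred tcp px [247.424 231.008] tips [241.595 210.708] [253.771 244.853]
397 px range 238 285 191 245
-0.09 -0.06 69 [[-0.008, -0.073, -0.09], [0.008, -0.049, -0.071], [0.012, 0.046, -0.061]]
-0.06 -0.04 68 [[-0.008, -0.057, -0.059], [0.005, -0.049, -0.052], [0.01, 0.045, -0.043]]
-0.04 -0.02 39 [[-0.09, -0.002, -0.037], [-0.001, 0.004, -0.027], [0.003, 0.067, -0.02]]
-0.02 0 46 [[-0.089, -0.028, -0.019], [-0.001, -0.0, -0.008], [0.003, 0.066, -0.0]]
0 0.03 175 [[-0.089, -0.029, 0.001], [-0.04, -0.009, 0.012], [0.004, 0.064, 0.015]]
```

```bash
python3 -m pendant '[{"tx":0,"ty":0,"tz":-0.03,"spin":0},{"tx":0,"ty":0,"tz":-0.03,"spin":0},{"tx":0,"ty":0,"tz":0,"spin":0},{"tx":0,"ty":0,"tz":0,"spin":0},{"tx":0,"ty":0,"tz":0,"spin":0},{"tx":0,"ty":0,"tz":0,"spin":0},{"tx":0,"ty":0,"tz":0,"spin":0},{"tx":0,"ty":0,"tz":0,"spin":0}]' 0.25
python3 - <<'E'
from h import *
from scipy.spatial.transform import Rotation as Ro
print(arm.pinch_z)
for n in["scene"]:
    im,d=arm.capture(n);o=arm.get_obs();print(o['finger_gap'],o['position'])
    R=Ro.from_rotvec(o['orientation']).as_matrix();W=world(n,d);L=(W-o['position'])@R
    m=(np.abs(L[...,0])<.02)&(np.abs(L[...,1])<.08)&(L[...,2]>-.09)&(L[...,2]<.03)&(W[...,2]>.216)
    for a in np.arange(-.09,.03,.01):
        s=m&(L[...,2]>a)&(L[...,2]<=a+.01)
        if s.sum(): print(a.round(3),s.sum(),np.percentile(L[s],[2,50,98],axis=0).round(3).tolist())
E
```

```text
clock: 4.88
position: [0.6426, 0.1726, 0.2369]
orientation: [3.11, -0.438, -0.002]
force: [0.9, -0.2, -0.2]
finger_gap: 0.0212
grip_force: 0.0
0.0187
0.021297807583747094 [0.64266313 0.17267948 0.23699359]
-0.09 38 [[-0.01, -0.047, -0.09], [0.01, -0.035, -0.084], [0.011, 0.043, -0.08]]
-0.08 42 [[-0.012, -0.044, -0.08], [0.01, -0.023, -0.077], [0.012, 0.04, -0.071]]
-0.07 9 [[0.008, -0.023, -0.069], [0.009, 0.012, -0.064], [0.011, 0.017, -0.061]]
-0.06 30 [[-0.006, -0.025, -0.059], [0.007, -0.017, -0.054], [0.01, 0.016, -0.05]]
-0.05 45 [[-0.011, -0.026, -0.05], [0.003, -0.022, -0.045], [0.009, 0.014, -0.04]]
-0.04 33 [[-0.012, -0.024, -0.04], [0.005, -0.016, -0.037], [0.01, 0.014, -0.031]]
-0.03 7 [[-0.006, -0.017, -0.03], [0.005, -0.016, -0.028], [0.008, 0.011, -0.027]]
0.01 2 [[-0.003, -0.023, 0.02], [0.001, -0.022, 0.02], [0.004, -0.022, 0.02]]
0.02 2 [[-0.002, -0.001, 0.02], [0.001, -0.0, 0.02], [0.004, 0.001, 0.021]]
```

All three poses agree that the real fingertips sit about 26 mm behind the reported TCP along tool z, while x and y are right. I'll aim for a reported TCP z of about 0.153, watching the force.

```bash
python3 -m pendant '[{"tx":0,"ty":-0.003,"tz":-0.01,"spin":0},{"tx":0,"ty":0,"tz":0,"spin":0},{"tx":0,"ty":0,"tz":0,"spin":0},{"tx":0,"ty":0,"tz":0,"spin":0},{"tx":0,"ty":0,"tz":0.022,"spin":0},{"tx":0,"ty":0,"tz":0.025,"spin":0},{"tx":0,"ty":0,"tz":0.025,"spin":0},{"tx":0,"ty":0,"tz":0,"spin":0}]' 1
python3 -m pendant '[{"tx":0,"ty":0,"tz":0.01,"spin":0},{"tx":0,"ty":0,"tz":0.01,"spin":0},{"tx":0,"ty":0,"tz":0,"spin":0},{"tx":0,"ty":0,"tz":0,"spin":0}]'
python3 - <<'E'
from h import *
from scipy.spatial.transform import Rotation as Ro
n="scene"
im,d=arm.capture(n);o=arm.get_obs();print(o['finger_gap'],o['position'],o['force'])
R=Ro.from_rotvec(o['orientation']).as_matrix();W=world(n,d);L=(W-o['position'])@R
m=(np.abs(L[...,0])<.02)&(np.abs(L[...,1])<.08)&(L[...,2]>-.09)&(L[...,2]<.03)&(W[...,2]>.17)
for a in np.arange(-.09,.0,.01):
    s=m&(L[...,2]>a)&(L[...,2]<=a+.01)
    if s.sum(): print(a.round(3),s.sum(),sorted(L[s][:,1].round(3).tolist())[::3])
E
```

```text
clock: 5.6
position: [0.641, 0.1743, 0.1704]
orientation: [3.107, -0.437, -0.011]
force: [-1.1, -0.9, -1.2]
finger_gap: 0.0853
grip_force: 0.0
clock: 5.93
position: [0.6439, 0.1758, 0.1561]
orientation: [-3.111, 0.438, -0.0]
force: [-0.0, -0.1, -0.5]
finger_gap: 0.0854
grip_force: 0.0
0.08576364455234065 [0.64420395 0.17590756 0.15665044] [-0.10779689 -1.19575476  0.60188412]
-0.09 12 [-0.073, -0.057, -0.054, -0.05]
-0.08 11 [-0.049, 0.043, 0.044, 0.046]
-0.07 30 [-0.06, -0.057, -0.056, -0.056, -0.055, -0.049, -0.048, 0.041, 0.043, 0.044]
-0.06 41 [-0.057, -0.057, -0.057, -0.056, -0.056, -0.055, -0.053, -0.05, -0.049, -0.048, -0.02, 0.042, 0.043, 0.044]
-0.05 29 [-0.055, -0.05, -0.048, -0.02, 0.001, 0.005, 0.042, 0.043, 0.044, 0.044]
-0.04 14 [-0.022, 0.002, 0.003, 0.003, 0.004]
-0.03 11 [-0.021, 0.001, 0.002, 0.004]
-0.02 9 [-0.027, -0.02, 0.003]
```

```bash
python3 -m pendant '[{"tx":0,"ty":0,"tz":0.005,"spin":0},{"tx":0,"ty":0,"tz":0,"spin":0},{"tx":0,"ty":0,"tz":0,"spin":0},{"tx":0,"ty":0,"tz":0,"spin":0},{"tx":0,"ty":0,"tz":0,"spin":0},{"tx":0,"ty":0,"tz":0,"spin":0},{"tx":0,"ty":0,"tz":0,"spin":0},{"tx":0,"ty":0,"tz":0,"spin":0}]' 0.2
python3 -c "
from h import *
o=arm.get_obs();print(o['finger_gap'],o['position'],o['force'],o['grip_force'])"
```

```text
clock: 6.65
position: [0.6451, 0.1748, 0.1529]
orientation: [3.111, -0.44, 0.005]
force: [-0.5, -3.0, 8.3]
finger_gap: 0.02
grip_force: 59.6
0.019993137206117787 [0.64513971 0.17484891 0.15288589] [-0.48223657 -2.95337655  8.26264629] 59.55265402793884
```

```bash
python3 -m pendant '[{"tx":0,"ty":0,"tz":0,"spin":0},{"tx":0,"ty":0,"tz":0,"spin":0},{"tx":0,"ty":0,"tz":0,"spin":0},{"tx":0,"ty":0,"tz":0,"spin":0},{"tx":0,"ty":0,"tz":-0.03,"spin":0},{"tx":0,"ty":0,"tz":-0.03,"spin":0},{"tx":0,"ty":0,"tz":-0.03,"spin":0},{"tx":0,"ty":0,"tz":-0.01,"spin":0}]' 1
python3 - <<'E'
from h import *
im,d=arm.capture("scene");o=arm.get_obs();print(o['finger_gap'],o['position'],o['force'],o['orientation'],o['qpos'].round(2))
cv2.imwrite("pics/s4.png",cv2.resize(im[160:280,200:320],(600,600),interpolation=cv2.INTER_CUBIC))
W=world("scene",d)
c=np.array([.602,.104]);L=(W[...,:2]-c)@np.array([[.961,.276],[-.276,.961]])
m=(abs(L[...,0])<.12)&(abs(L[...,1])<.13)&(W[...,2]>.195)&(W[...,2]<.222)
k,lab=cv2.connectedComponents(m.astype(np.uint8))
for i in range(1,k):
    s=lab==i
    if s.sum()>8: print(s.sum(),L[s].mean(0).round(4),L[s].min(0).round(3),L[s].max(0).round(3),W[s].mean(0).round(3))
E
```

```text
clock: 7.32
position: [0.6452, 0.1765, 0.2556]
orientation: [-3.108, 0.438, -0.008]
force: [-0.1, 0.9, 1.4]
finger_gap: 0.0849
grip_force: 0.0
0.08553474828842857 [0.64547529 0.17670733 0.2559209 ] [0.30907326 0.59556721 1.15491578] [-3.10796212  0.43769058 -0.00950869] [-0.05  0.49 -0.44  1.39  0.21  1.3  -2.35]
49 [-0.0741  0.014 ] [-0.082  0.01 ] [-0.067  0.018] [0.535 0.138 0.207]
53 [-0.074   0.0417] [-0.082  0.037] [-0.067  0.045] [0.542 0.164 0.207]
63 [0.0212 0.0843] [0.016 0.068] [0.026 0.094] [0.646 0.179 0.208]
```

View pics/s4.png

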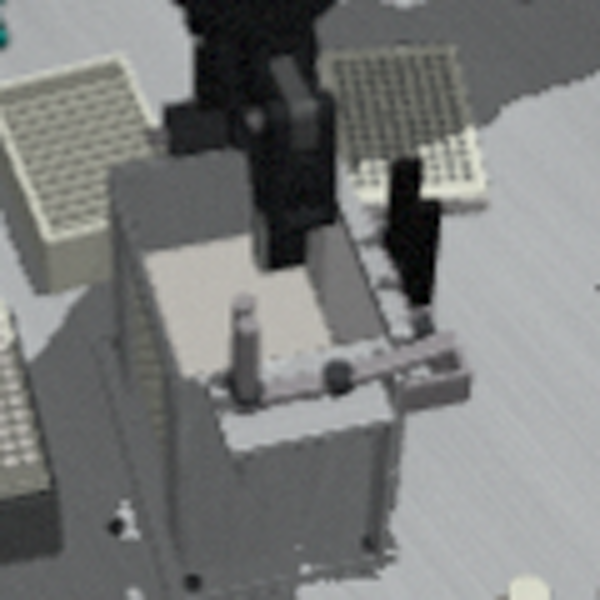

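The pins now stand together (crop ≈(245,350)), the lever has turned and the blades haven't moved. The gate latch is next.

```bash
python3 -m pendant '[{"tx":-0.024,"ty":0.016,"tz":0,"spin":0},{"tx":-0.024,"ty":0.016,"tz":0,"spin":0},{"tx":-0.024,"ty":0.016,"tz":0,"spin":0},{"tx":-0.024,"ty":0.015,"tz":0,"spin":0},{"tx":0,"ty":0,"tz":0.02,"spin":0},{"tx":0,"ty":0,"tz":0.02,"spin":0},{"tx":0,"ty":0,"tz":0,"spin":0},{"tx":0,"ty":0,"tz":0,"spin":0}]' 1
python3 -c "
from h import *
o=arm.get_obs();print(o['position'],o['orientation'],o['force'])"
```

```text
clock: 8.03
position: [0.5331, 0.1412, 0.2096]
orientation: [3.11, -0.438, -0.005]
force: [0.1, 0.4, -0.2]
finger_gap: 0.0856
grip_force: 0.0
[0.53314291 0.14119712 0.20956291] [ 3.10969171 -0.43795244 -0.00456501] [ 0.13815691  0.39370471 -0.16780817]
```

```bash
python3 -m pendant '[{"tx":0.002,"ty":-0.002,"tz":0.016,"spin":0},{"tx":0,"ty":0,"tz":0.02,"spin":0},{"tx":0,"ty":0,"tz":0.02,"spin":0},{"tx":0,"ty":0,"tz":0,"spin":0},{"tx":0,"ty":0,"tz":0,"spin":0},{"tx":0,"ty":0,"tz":0,"spin":0}]' 1
python3 - <<'E'
from h import *
from scipy.spatial.transform import Rotation as Ro
im,d=arm.capture("scene");o=arm.get_obs();print(o['finger_gap'],o['position'],o['orientation'],o['force'])
R=Ro.from_rotvec(o['orientation']).as_matrix();W=world("scene",d);L=(W-o['position'])@R
m=(np.abs(L[...,0])<.02)&(np.abs(L[...,1])<.08)&(L[...,2]>-.07)&(L[...,2]<.03)&(W[...,2]>.17)
for a in np.arange(-.07,.0,.01):
    s=m&(L[...,2]>a)&(L[...,2]<=a+.01)
    if s.sum(): print(a.round(3),s.sum(),sorted(L[s][:,1].round(3).tolist())[::3],np.percentile(L[s][:,0],[5,95]).round(3))
E
```

```text
clock: 8.53
position: [0.5374, 0.1436, 0.1561]
orientation: [-3.11, 0.438, -0.002]
force: [0.1, -0.0, 0.5]
finger_gap: 0.0856
grip_force: 0.0
0.08550219704993789 [0.53758147 0.1435505  0.15636062] [-3.10991847e+00  4.37909569e-01 -2.97032538e-03] [-0.57247971 -0.36472472 -0.02247311]
-0.07 48 [-0.058, -0.057, -0.057, -0.056, -0.055, -0.055, -0.051, -0.05, -0.05, -0.043, 0.041, 0.042, 0.043, 0.043, 0.044, 0.045] [-0.006  0.009]
-0.06 76 [-0.057, -0.057, -0.056, -0.055, -0.055, -0.054, -0.051, -0.05, -0.049, -0.046, -0.042, -0.023, -0.022, -0.02, 0.003, 0.006, 0.007, 0.011, 0.041, 0.042, 0.042, 0.042, 0.043, 0.043, 0.045, 0.045] [-0.007  0.009]
-0.05 54 [-0.055, -0.051, -0.048, -0.025, -0.023, -0.021, 0.003, 0.004, 0.005, 0.006, 0.007, 0.008, 0.04, 0.042, 0.042, 0.043, 0.043, 0.044] [-0.007  0.009]
-0.04 25 [-0.023, -0.022, 0.004, 0.004, 0.006, 0.006, 0.006, 0.007, 0.046] [-0.007  0.006]
-0.03 19 [-0.024, -0.023, -0.02, 0.004, 0.005, 0.006, 0.008] [-0.001  0.006]
-0.02 16 [-0.024, -0.022, -0.017, 0.004, 0.005, 0.008] [-0.003  0.006]
```

```bash
python3 -m pendant '[{"tx":0,"ty":0,"tz":0.003,"spin":0},{"tx":0,"ty":0,"tz":0,"spin":0},{"tx":0,"ty":0,"tz":0,"spin":0},{"tx":0,"ty":0,"tz":0,"spin":0},{"tx":0,"ty":0,"tz":0,"spin":0},{"tx":0,"ty":0,"tz":0,"spin":0},{"tx":0,"ty":0,"tz":0,"spin":0},{"tx":0,"ty":0,"tz":0,"spin":0}]' 0
python3 -c "
from h import *
o=arm.get_obs();print(o['finger_gap'],o['grip_force'],o['position'],o['orientation'],o['force'],o['qpos'].round(2))"
```

```text
clock: 9.25
position: [0.5372, 0.1423, 0.1535]
orientation: [3.11, -0.44, 0.003]
force: [-4.4, -5.3, 12.2]
finger_gap: 0.0222
grip_force: 60.7
0.02222225593456357 60.69531261920929 [0.53715582 0.14231303 0.1534832 ] [ 3.11011554e+00 -4.40480540e-01  2.72157909e-03] [-4.41115121 -5.31336281 12.16710243] [ 0.01  0.38 -0.46  1.8   0.2   1.   -2.38]
```

```bash
cat > st.py <<'E'
from h import *
o=arm.get_obs();r=o['orientation'];a=np.degrees(2*np.arctan2(r[1],r[0]));a=(a+180)%360-180
p=o['position'][:2]-[.5248,.0451]
g=np.degrees(np.arctan2(p[1],p[0]))-np.degrees(np.arctan2(.097,-.016))+16
print("t",o['clock'],"tool ang",round(a+16,2),"gate from pos",round(g,2),"r",round(np.hypot(*p),4),"gap",round(o['finger_gap'],4),"F",o['force'].round(1),"T",o['torque'].round(2),"z",o['position'][2].round(4),o['qpos'].round(2))
E
python3 -m pendant '[{"tx":-0.0051,"ty":0.001,"tz":0,"spin":-3},{"tx":-0.0051,"ty":0.001,"tz":0,"spin":-3},{"tx":-0.0051,"ty":0.001,"tz":0,"spin":-3},{"tx":-0.0051,"ty":0.001,"tz":0,"spin":-3},{"tx":0,"ty":0,"tz":0,"spin":0}]' 0
python3 st.py
```

```text
clock: 9.67
position: [0.5164, 0.1428, 0.1535]
orientation: [-3.14, 0.108, -0.004]
force: [-1.2, -2.4, 9.0]
finger_gap: 0.022
grip_force: 59.3
t 9.6667 tool ang 12.07 gate from pos 11.52 r 0.0981 gap 0.022 F [-1.2 -2.4  9. ] T [ 0.31  0.09 -0.2 ] z 0.1535 [ 0.05  0.36 -0.51  1.85  0.21  0.99 -2.19]
```

The gate is moving freely, so I'll go on.

```bash
python3 -m pendant '[{"tx":-0.0051,"ty":0.001,"tz":0,"spin":-3},{"tx":-0.0051,"ty":0.001,"tz":0,"spin":-3},{"tx":-0.0051,"ty":0.001,"tz":0,"spin":-3},{"tx":-0.0051,"ty":0.001,"tz":0,"spin":-3},{"tx":-0.0051,"ty":0.001,"tz":0,"spin":-3},{"tx":-0.0051,"ty":0.001,"tz":0,"spin":-3},{"tx":0,"ty":0,"tz":0,"spin":0}]' 0
python3 st.py
python3 -m pendant '[{"tx":-0.0051,"ty":0.001,"tz":0,"spin":-3},{"tx":-0.0051,"ty":0.001,"tz":0,"spin":-3},{"tx":-0.0051,"ty":0.001,"tz":0,"spin":-3},{"tx":-0.0051,"ty":0.001,"tz":0,"spin":-3},{"tx":-0.0051,"ty":0.001,"tz":0,"spin":-3},{"tx":-0.0051,"ty":0.001,"tz":0,"spin":-3},{"tx":0,"ty":0,"tz":0,"spin":0}]' 0
python3 st.py
```

```text
clock: 10.25
position: [0.4864, 0.1356, 0.1535]
orientation: [-3.118, -0.385, -0.004]
force: [0.5, -1.6, 9.9]
finger_gap: 0.0222
grip_force: 59.7
t 10.25 tool ang 30.09 gate from pos 29.65 r 0.0983 gap 0.0222 F [ 0.5 -1.6  9.9] T [ 0.79  0.25 -0.06] z 0.1535 [ 0.12  0.32 -0.59  1.91  0.21  0.97 -1.89]
clock: 10.83
position: [0.46, 0.1193, 0.1534]
orientation: [-3.019, -0.869, -0.004]
force: [-2.3, 2.1, 11.7]
finger_gap: 0.0217
grip_force: 60.2
t 10.8333 tool ang 48.11 gate from pos 47.77 r 0.0985 gap 0.0217 F [-2.3  2.1 11.7] T [1.06 0.96 0.05] z 0.1534 [ 0.21  0.28 -0.66  1.98  0.21  0.95 -1.57]
```

```bash
python3 -m pendant '[{"tx":-0.0051,"ty":0.001,"tz":0,"spin":-3},{"tx":-0.0051,"ty":0.001,"tz":0,"spin":-3},{"tx":-0.0051,"ty":0.001,"tz":0,"spin":-3},{"tx":-0.0051,"ty":0.001,"tz":0,"spin":-3},{"tx":-0.0051,"ty":0.001,"tz":0,"spin":-3},{"tx":-0.0051,"ty":0.001,"tz":0,"spin":-3},{"tx":0,"ty":0,"tz":0,"spin":0}]' 0
python3 st.py
python3 -m pendant '[{"tx":-0.0051,"ty":0.001,"tz":0,"spin":-3},{"tx":-0.0051,"ty":0.001,"tz":0,"spin":-3},{"tx":-0.0051,"ty":0.001,"tz":0,"spin":-3},{"tx":-0.0034,"ty":0.0007,"tz":0,"spin":-2},{"tx":0,"ty":0,"tz":0,"spin":0},{"tx":0,"ty":0,"tz":0,"spin":0},{"tx":0,"ty":0,"tz":0,"spin":0}]' 0
python3 st.py
python3 - <<'E'
from h import *
im,_=arm.capture("scene");t,_=arm.capture("top")
cv2.imwrite("pics/s5.png",np.hstack([cv2.resize(im[150:330,190:370],(400,400)),cv2.resize(t[90:240,110:260],(400,400))]))
E
```

```text
clock: 11.42
position: [0.4405, 0.0959, 0.1535]
orientation: [-2.845, -1.331, -0.005]
force: [-2.3, 5.3, 11.8]
finger_gap: 0.0221
grip_force: 60.1
t 11.4167 tool ang 66.13 gate from pos 65.55 r 0.0984 gap 0.0221 F [-2.3  5.3 11.8] T [1.48 1.08 0.04] z 0.1535 [ 0.31  0.24 -0.72  2.03  0.2   0.94 -1.21]
clock: 12.0
position: [0.4325, 0.0794, 0.1534]
orientation: [-2.706, -1.594, -0.004]
force: [-3.0, 3.9, 14.8]
finger_gap: 0.0223
grip_force: 60.2
t 12.0 tool ang 76.99 gate from pos 76.27 r 0.0984 gap 0.0223 F [-3.   3.9 14.8] T [ 1.36  1.52 -0.05] z 0.1534 [ 0.37  0.23 -0.75  2.05  0.19  0.93 -0.98]
```

View pics/s5.png

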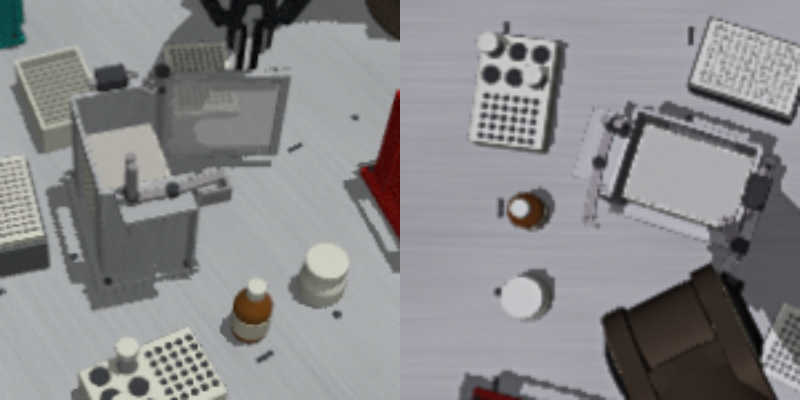

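The picture shows the gate (crop ≈(225,115)) swung wide open and held by its blades at (245,50). The catch is clear, and the bottle, jar and racks are still in place. The gate angle is about 76–77°, so I'm handing in.

```bash
python3 -c "
from h import *
print(arm.sign_off())"
```

```text
the job is handed in; nothing more can be done
None
```

I squeezed the grey magazine's side catch clear first, then squeezed the gate latch and swung the gate to about 76°; the job is handed in with the arm still holding it there, and the last picture showed nothing else moved.

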